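Hang the keyhole sole pattern on its stud

ROBOT

A 6-joint arm with a two-finger parallel gripper is mounted at the origin on the work surface. World frame = base frame: x ahead of the robot, y to its left, z up, the work surface at z = 0. Lengths are in m, angles in rad, forces in N, time in s.
With the tool pointing down it reaches from about 0.3 to 0.775 m from the base axis. Payload 14.6 kg.
Tool frame: the origin (TCP) lies midway between the tips of the shut fingers; the grasp point (between the pads) lies 19 mm behind it (ctrl.grip_depth is the z of the grasp point in the tool frame, in m); z points along the fingers, y is the line along which they close (so a half turn about z gives the same grasp; the last joint's range is limited). The gripper opens to 94 mm and grips with 3 to 60 N. Pads are 16 mm wide; open, the fingers measure 119 mm over their backs; the gripper's body (75 mm by 177 mm) begins 78 mm behind the grasp point.
Start: joints at [-1.329, 0.3, 1.521, -0, 1.321, -0.067], TCP at [0.167, -0.524, 0.185] pointing down, gripper open.
Joint ranges: [-3.03, 3.03], [-0.79, 2.21], [0.23, 2.52], [-1.04, 4.18], [0, 3.07], [-2.55, 2.55]. Speed limits (rad/s): [2.22, 2.22, 2.57, 3.14, 3.14, 3.14].

INTERFACE

Orientations are given as [roll, pitch, yaw] about the fixed x, y, z axes, in that order (R = Rz(yaw) Ry(pitch) Rx(roll)).
In Python, from station import ctrl gives the robot as it stands. The module is installed in compiled form; this text tells all that it offers.
- The arm moves only by the tool carry_out, never from a script. Its argument "commands" is a list of rows, each a list of 3 entries, a list of its own where there are three numbers: the closure, from 0 (fully open) to 1 (shut), then the shift along the tool's x, y, z in mm, then the turn, a rotation vector about the tool's x, y, z in rad. In form: [[gripper, [tx, ty, tz], [wx, wy, wz]], ...]. A call has 1 to 10 rows; each row shifts and turns the commanded pose from where the row before left it, along the tool's axes as they then stand; what a row does not reach is not made up. A row lasts 1/8 s, in which the tool goes at most 62.5 mm and 10.7 degrees, less where a joint would pass 70% of its speed; a pose out of reach is approached as far as the arm can. A call with a gripper value outside its range is refused whole. The fingers move at their own pace and stop on an object; "squeeze" is the grip in N (left out, the last holds). Time passes only in rows, so rows that do not move let the fingers close. It gives the time, the measured TCP pose, the force, the opening and the grip force at its end, in the units of the state.
- ctrl.get_obs(): the state, without advancing time (a new reading comes with each control period).
- ctrl.camera(name): name is "scene" or "side" or "wrist"; returns a dict with "img" (384x512x3 uint8, blue, green, red), "camera_matrix" (3x3 intrinsics, pixels), "rvec" (rotation vector, rad) and "tvec" (3), from world to camera coordinates, as OpenCV has them. Camera axes: x right, y down, z forward; pixel columns grow to the right and rows downward; lengths in m; the calibration is good to about 2 mm. The wrist camera is an equidistant fisheye: a pixel r from the principal point sees the ray r / f radians off the axis. A picture is of the moment at which its call begins. There is no depth.
- ctrl.hand_in(): hands the job in; it is judged then, once.
Trained networks look in the newest picture that a camera, given by its name, has taken for a name from the list of things; names that differ only in an ending like _2 or _b are one class to them, and where a whole thing is asked for, a point or a joint stands for the part that bears it (a point fixed in the world has none). Each returns a list of dicts, best first, with "score" (0 to 1); they miss things now and then, are a little off and sometimes report something else, mostly with a low value. They report only what shows in the picture. A call takes as long as a camera call.
- ctrl.outline_of(thing, camera): "region" (384x512 bool, what is visible of it).
- ctrl.place_of(thing, camera): "at" ([x, y, z] in m, in world coordinates, good to about 4 mm: a listed point, or the origin of a listed thing).
The state is a dict: "time_s": time; "qpos": joint angles; "joint_vel": joint speeds; "tau": joint torques, N m; "ee_pos": TCP position; "eef_rot": TCP orientation; "force": force on the tool from outside, world axes, zero at the start; "moment": the same for the moment, N m; "grip_width": finger opening in m; "grip_force": force on a finger pad.
Only numpy, scipy, OpenCV 4.12 (cv2) and the standard library are available. Lean on these libraries where they do the work, as an engineer would, in place of code of your own. Each camera call takes 0.05 s, during which the arm holds its last target. There are 200 camera calls.

TASK

Two plywood half-sole patterns stand in the rack on the cobbler's bench. Take the one whose opening runs up into a narrow keyhole slot, slip its wide opening over the headed stud of the hanging board and lower it until it hangs fully home, upright, with the slot locked behind the stud's head; let go of it there. Leave the other pattern, with the plain opening, standing in the rack.

Things in the scene. Friction and masses are not known exactly. Their poses are not given: they have to be found in the camera images.
- keyhole_pattern_center (a point): Centre of the keyhole pattern: plywood plate, x 10 mm thick, y 96 wide, z (up) 178 tall, alike front and back; pinch its top edge from above across the 10 mm. Opening right through: octagon 48 mm across, its centre 24 mm below this point, 45-degree shoulders leading up into a 16 mm slot that ends 32 mm above this point. Its lowest 30 mm stand in a pocket of a fixed 42 mm high dark wood rack.
- slot_top (a point): Point on the keyhole pattern, mid-thickness, 28 mm above its centre and 4 mm below the closed upper end of its slot: the stud's axis lies here when the pattern hangs home. Axes as the pattern's.
- stud (a point): On the axis of the fixed steel stud, mid-gap between board and head. x: level along the stud from board to head, away from the robot; z up. Shank 8 mm dia., 12 mm free either way; head 28 mm dia., 6 thick, outer face 18 mm from here. 140 mm above the bare table. The fixed wood board (180 wide, 18 thick) is on the robot's side, its top 14 mm above this point, so a hung pattern rises 47 mm above it.
- plain_pattern_center (a point): Centre of the other pattern, to be left alone: same outline, size and wood, with the octagonal opening but no slot. It stands in the other pocket of the same rack, 123 mm beside the keyhole pattern; the two in either order. Both tops are 190 mm above the table, so lift clear of it.

How it is judged:
By the outcome, as a careful person would: the job done as asked, in the order asked, and still so for the second after the job is handed in, with the robot touching nothing.
It also fails if it takes over 40 s, if anything falls off the work surface, if the arm or the gripper's body presses on something with over 40 N, if the wrist force passes 120 N, or if a joint passes its speed limit or range.

## Working session

There is one attempt and no reset: what is moved stays moved. The work goes in short steps, Python scripts to look and compute and a tool call to move; the robot and the scene stay as the last step left them, time stands still between calls to the robot, and variables do not carry over. Pictures are saved under pics/ and viewed, at most 10 in all, crops included, and the job is handed in when it is done.

Besides the shell and the picture viewer there is one more tool, called after "Emit:" as a command line: name --argument value ..., lists and objects as JSON in quotes. carry_out: Moves the arm, as the interface text tells. Its arguments: {"type":"object","properties":{"commands":{"type":"array","items":{"type":"array"}},"squeeze":{"type":"number"}},"required":["commands"]}

```bash
mkdir -p pics
python3 - <<'E'
from station import ctrl
import cv2,numpy as np
o=ctrl.get_obs()
for k in ("time_s","ee_pos","eef_rot","grip_width","force"): print(k,o[k])
print(ctrl.grip_depth)
ims=[]
for c in ("scene","side"):
    d=ctrl.camera(c); cv2.imwrite(f"pics/{c}0.png",d["img"])
    for t in ("keyhole_pattern_center","slot_top","stud","plain_pattern_center"):
        print(c,t,[(np.round(r["at"],4).tolist(),round(r["score"],2)) for r in ctrl.place_of(t,c)][:3])
E
```

```text
time_s 0.0
ee_pos [ 0.16708844 -0.52371479  0.18409956]
eef_rot [-3.14049807e+00 -8.12252109e-05  3.08778225e-01]
grip_width 0.09418943804889428
force [-0.13229721  0.01994189 -0.01898302]
-0.0188
scene keyhole_pattern_center [([0.4571, 0.286, 0.0997], 0.91)]
scene slot_top [([0.4568, 0.2892, 0.1325], 0.59)]
scene stud [([0.5114, -0.212, 0.1401], 0.73)]
scene plain_pattern_center [([0.5368, 0.1916, 0.1049], 0.9)]
side keyhole_pattern_center [([0.4572, 0.2861, 0.1037], 0.77)]
side slot_top [([0.4598, 0.2835, 0.1252], 0.8)]
side stud [([0.5111, -0.211, 0.1443], 0.66)]
side plain_pattern_center [([0.5379, 0.1933, 0.1017], 0.7)]
```

View pics/scene0.png

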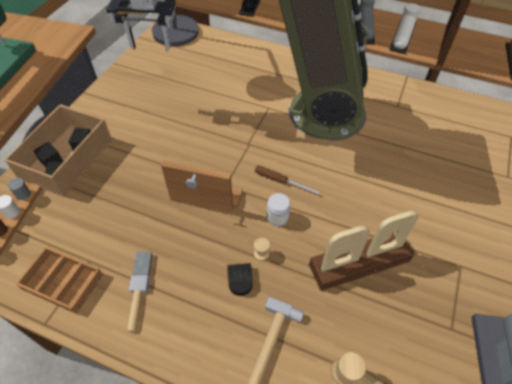

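View pics/side0.png

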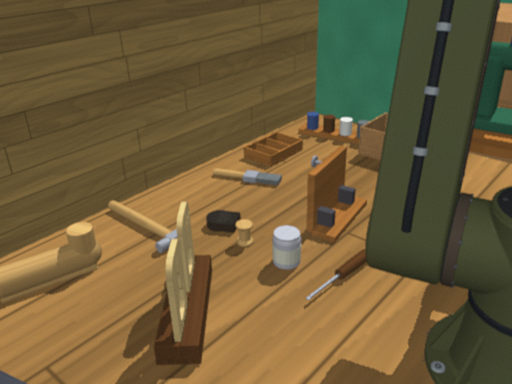

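Run:
```python
import cv2,numpy as np
a=cv2.imread("pics/scene0.png")
x=cv2.resize(a[205:295,300:425],None,fx=4.5,fy=4.5,interpolation=cv2.INTER_CUBIC)
y=cv2.resize(a[155:215,155:250],None,fx=4,fy=4,interpolation=cv2.INTER_CUBIC)
b=cv2.imread("pics/side0.png"); z=cv2.resize(b[140:245,300:375],None,fx=3,fy=3,interpolation=cv2.INTER_CUBIC)
o=np.zeros((600,800,3),np.uint8)
def put(i,r,c):
    i=i[:600-r,:800-c]; o[r:r+i.shape[0],c:c+i.shape[1]]=i
put(x[:350],0,0);put(y,355,0);put(z,0,570)
cv2.imwrite("pics/crop0.png",o)
```

```text
(no output)
```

View pics/crop0.png

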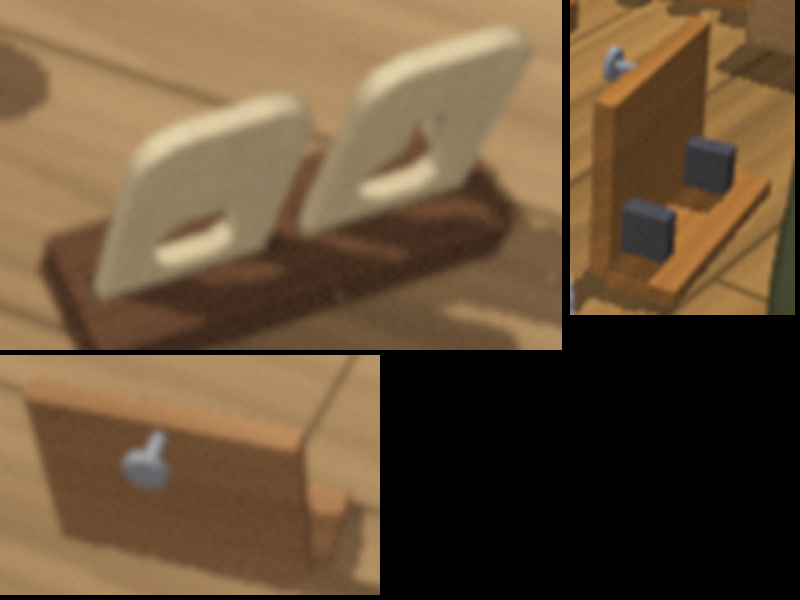

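The patterns in the crop: the right one (scene image about px 400,230) has the slot; the left one (about 347,247) has the plain opening. This agrees with the network. The stud head is at about px 191,181.

```bash
cat > h.py <<'E'
from station import ctrl
import cv2,numpy as np
def ray(d,uv):
    uv=np.array(uv,float).reshape(-1,1,2)
    K=np.array(d["camera_matrix"],float); R=cv2.Rodrigues(np.array(d["rvec"],float))[0]; t=np.array(d["tvec"],float).ravel()
    if d.get("fish"): p=cv2.fisheye.undistortPoints(uv,K,np.zeros(4))[:,0]
    else: p=cv2.undistortPoints(uv,K,None)[:,0]
    return -R.T@t, np.c_[p,np.ones(len(p))]@R
def onz(d,uv,z):
    C,r=ray(d,uv); return C+r*((z-C[2])/r[:,2:])
def proj(d,P):
    P=np.array(P,float).reshape(-1,1,3)
    K=np.array(d["camera_matrix"],float);rv=np.array(d["rvec"],float);t=np.array(d["tvec"],float)
    if d.get("fish"): return cv2.fisheye.projectPoints(P,rv,t,K,np.zeros(4))[0][:,0]
    return cv2.projectPoints(P,rv,t,K,None)[0][:,0]
E
python3 - <<'E'
from h import *
s=ctrl.camera("scene"); 
P=onz(s,[(162.5,166.75),(229.5,178.75)],.154); d=P[1]-P[0]
print("board top front edge",P.round(4),np.linalg.norm(d),"edge angle",np.degrees(np.arctan2(d[1],d[0])))
d2=ctrl.camera("side")
Q=onz(d2,[(300+38/3,140+107/3),(300+138/3,140+22/3)],.154);d=Q[1]-Q[0]
print("side",Q.round(4),np.linalg.norm(d),np.degrees(np.arctan2(d[1],d[0])))
# plates: outlines in both views, fit keyhole (x,y,yaw) via silhouette
for c,cam in (("scene",s),("side",d2)):
    for t in ("keyhole_pattern_center","plain_pattern_center","stud"):
        r=ctrl.outline_of(t,c)
        if r:
            ys,xs=np.nonzero(r[0]["region"]); print(c,t,r[0]["score"],len(xs),xs.min(),xs.max(),ys.min(),ys.max())
            np.save(f"{c}_{t}.npy",r[0]["region"])
print(proj(s,[[.5114,-.212,.14],[.457,.286,.19]]),proj(d2,[[.5114,-.212,.14],[.457,.286,.19]]))
E
```

```text
board top front edge [[ 0.5155 -0.2902  0.154 ]
 [ 0.4853 -0.1197  0.154 ]] 0.17313007809764971 edge angle 100.04510737707632
side [[ 0.4677 -0.1196  0.154 ]
 [ 0.492  -0.2941  0.154 ]] 0.17620257259352107 -82.07645418040319
scene keyhole_pattern_center 0.7 1132 367 417 211 255
scene plain_pattern_center 0.87 1262 321 368 226 270
scene stud 0.71 2850 161 241 161 212
side keyhole_pattern_center 0.92 1499 166 187 239 340
side plain_pattern_center 0.77 994 177 195 202 292
side stud 0.72 3723 306 367 146 243
[[191.73545926 178.5420856 ]
 [400.92999045 215.31232202]] [[320.08815651 161.76811501]
 [170.91770619 248.57769965]]
```

Emit:
carry_out --commands '[[0,[45,-30,-35],[0,0,0]],[0,[45,-30,-35],[0,0,0]],[0,[45,-30,-35],[0,0,0]],[0,[45,-30,-35],[0,0,0]],[0,[45,-30,-35],[0,0,0]],[0,[27,-48,0],[0,0,-0.17]],[0,[35,-43,0],[0,0,-0.17]],[0,[42,-36,0],[0,0,-0.17]],[0,[47,-29,0],[0,0,-0.17]],[0,[51,-20,0],[0,0,-0.17]]]'

```text
time_s: 2.15
ee_pos: [0.3872, -0.0472, 0.3547]
eef_rot: [3.141, -0.0, 1.164]
force: [0.3, -0.1, 0.2]
grip_width: 0.0938
grip_force: 0.0
```

Run:
```python
from h import *
o=ctrl.get_obs(); print(o["time_s"],o["ee_pos"],o["eef_rot"],o["qpos"])
d=ctrl.camera("wrist"); d["fish"]=1; C,r=ray(d,[(255.5,191.5)]); print(C,r,d["camera_matrix"])
```

```text
2.15 [ 0.3871872  -0.04720926  0.35466025] [ 3.14085839e+00 -1.45617957e-04  1.16424112e+00] [-2.15303664e-01 -1.44825270e-01  1.61304833e+00  3.40685325e-06
  1.67262105e+00  1.91251948e-01]
[0.41456798 0.01644158 0.55424819] [[-0.09967237 -0.22959552 -0.96822015]] [[297.31863964   0.         255.46246704]
 [  0.         297.31863964 188.54276948]
 [  0.           0.           1.        ]]
```

Emit:
carry_out --commands '[[0,[55,-11,3],[0,0,-0.16]],[0,[56,-2,3],[0,0,-0.16]],[0,[56,7,3],[0,0,-0.16]],[0,[54,15,3],[0,0,-0.16]],[0,[51,24,3],[0,0,-0.16]],[0,[46,32,3],[0,0,-0.16]],[0,[0,0,0],[0,0,-0.16]],[0,[0,0,0],[0,0,0]]]'

```text
time_s: 3.2
ee_pos: [0.4586, 0.2806, 0.3361]
eef_rot: [-3.141, -0.0, 2.278]
force: [-0.0, -0.0, -0.1]
grip_width: 0.094
grip_force: 0.0
```

Run:
```python
from h import *
o=ctrl.get_obs(); print(o["time_s"],o["ee_pos"],o["eef_rot"])
d=ctrl.camera("wrist"); d["fish"]=1; im=d["img"].copy(); cv2.imwrite("pics/w1raw.png",im)
import pickle; pickle.dump(d,open("w1.pkl","wb"))
for t in ("keyhole_pattern_center","slot_top","plain_pattern_center"):
    print(t,[(np.round(r["at"],4).tolist(),round(r["score"],2)) for r in ctrl.place_of(t,"wrist")][:3])
# overlay predicted top-face outline
c=np.array([.457,.286]); n=np.array([np.cos(np.radians(40.6)),np.sin(np.radians(40.6))]); w=np.array([-n[1],n[0]])
for off in (0,-.1235):
  for a in (-.005,.005):
    p=[np.r_[c+n*a+w*(off+b),.19] for b in (-.048,.048)]
    q=proj(d,p); print(q.round(1).tolist()); cv2.line(im,*[tuple(int(v) for v in x) for x in q],(0,0,255),1)
im=cv2.resize(im,None,fx=1.5,fy=1.5,interpolation=cv2.INTER_CUBIC); cv2.imwrite("pics/w1.png",im)
```

```text
3.2 [0.45862729 0.28064733 0.33611202] [-3.14099623e+00 -1.28644281e-04  2.27842225e+00]
keyhole_pattern_center []
slot_top []
plain_pattern_center []
[[253.7, 209.9], [253.4, 130.5]]
[[261.9, 209.9], [262.1, 130.5]]
[[254.0, 294.5], [253.7, 230.8]]
[[261.3, 294.5], [261.7, 230.8]]
```

View pics/w1.png

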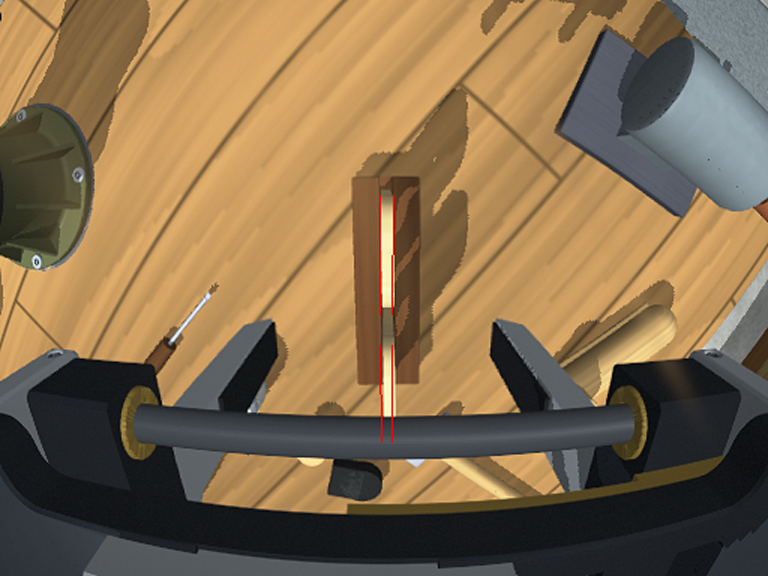

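The overlay of the predicted top edges lies on both plates: keyhole plate at about display px 388,200–310, and the yaw matches. I'll descend and grasp.

Emit:
carry_out --commands '[[0,[5,2.5,40],[0,0,0]],[0,[0,0,50],[0,0,0]],[0,[0,0,45],[0,0,0]],[0,[0,0,27],[0,0,0]],[0,[0,0,15],[0,0,0]],[0,[0,0,0],[0,0,0]],[1,[0,0,0],[0,0,0]],[1,[0,0,0],[0,0,0]],[1,[0,0,0],[0,0,0]],[1,[0,0,0],[0,0,0]]]' --squeeze 40

```text
time_s: 4.65
ee_pos: [0.4574, 0.2858, 0.1596]
eef_rot: [3.141, 0.0, 2.279]
force: [-0.0, 0.0, 0.3]
grip_width: 0.0576
grip_force: 0.0
```

Emit:
carry_out --commands '[[1,[0,0,0],[0,0,0]],[1,[0,0,0],[0,0,0]],[1,[0,0,0],[0,0,0]],[1,[0,0,0],[0,0,0]],[1,[0,0,0],[0,0,0]],[1,[0,0,0],[0,0,0]],[1,[0,0,0],[0,0,0]]]'

```text
time_s: 5.52
ee_pos: [0.4573, 0.2858, 0.1594]
eef_rot: [-3.142, -0.0, 2.279]
force: [0.7, 0.1, -0.1]
grip_width: 0.0096
grip_force: 40.0
```

Emit:
carry_out --commands '[[1,[0,0,-10],[0,0,0]],[1,[0,0,-30],[0,0,0]],[1,[0,0,-50],[0,0,0]],[1,[0,0,-55],[0,0,0.0]],[1,[0,0,-50],[0,0,0.13]],[1,[0,0,0],[0,0,0.14]],[1,[0,0,0],[0,0,0.14]],[1,[0,0,0],[0,0,0.14]],[1,[0,0,0],[0,0,0]]]'

```text
time_s: 6.65
ee_pos: [0.4573, 0.2857, 0.355]
eef_rot: [3.141, -0.0, 1.73]
force: [0.2, 0.2, -1.0]
grip_width: 0.0098
grip_force: 40.0
```

Run:
```python
from h import *
o=ctrl.get_obs(); p=o["ee_pos"]; y=o["eef_rot"][2]; print(o["time_s"],p,o["eef_rot"],o["grip_width"],o["force"])
d=np.array([.570,-.202])-p[:2]; print(d@[np.cos(y),np.sin(y)],d@[np.sin(y),-np.cos(y)])
a=ctrl.camera("scene"); 
b=ctrl.camera("side")
for c in("scene","side"):
  for t in ("keyhole_pattern_center","slot_top","stud"): print(c,t,[(np.round(r["at"],4).tolist(),round(r["score"],2)) for r in ctrl.place_of(t,c)][:2])
cv2.imwrite("pics/lift.png",cv2.resize(np.hstack([a["img"],b["img"]]),(800,300),interpolation=cv2.INTER_AREA))
```

```text
6.65 [0.45725151 0.28573927 0.3549823 ] [ 3.14119203e+00 -1.55754125e-04  1.72961542e+00] 0.009786977007278274 [ 0.18862387  0.16537731 -1.04176049]
-0.4994323718189868 0.03419244324860968
scene keyhole_pattern_center [([0.4567, 0.2829, 0.2934], 0.91)]
scene slot_top [([0.4612, 0.2879, 0.3265], 0.85)]
scene stud [([0.5096, -0.2106, 0.138], 0.71)]
side keyhole_pattern_center [([0.4598, 0.2842, 0.296], 0.88)]
side slot_top [([0.4572, 0.2855, 0.3231], 0.72), ([0.5398, 0.1941, 0.1043], 0.71)]
side stud [([0.5117, -0.2091, 0.1395], 0.95)]
```

View pics/lift.png

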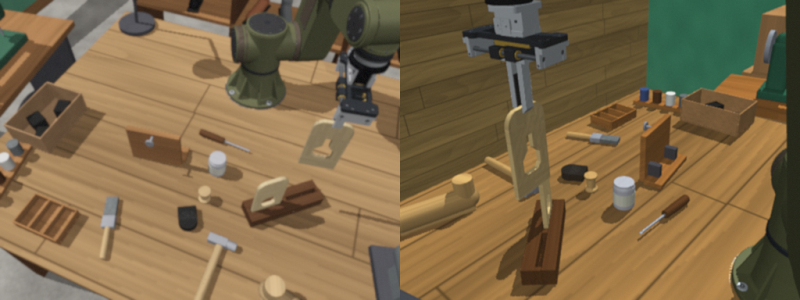

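The pattern is held upright at about px (325,140) in the left half, and the plain one is still in the rack at (270,195). Next I'll carry it across.

Emit:
carry_out --commands '[[1,[-30,2,-10],[0,0,0]],[1,[-50,3,0],[0,0,0]],[1,[-55,4,0],[0,0,0]],[1,[-55,4,0],[0,0,0]],[1,[-55,4,0],[0,0,0]],[1,[-55,4,0],[0,0,0]],[1,[-55,4,0],[0,0,0]],[1,[-55,4,0],[0,0,0]],[1,[-55,4,0],[0,0,0]],[1,[-35,1,0],[0,0,0]]]'

```text
time_s: 8.3
ee_pos: [0.5697, -0.205, 0.3639]
eef_rot: [-3.141, -0.0, 1.728]
force: [-0.4, 0.9, -0.6]
grip_width: 0.0094
grip_force: 40.0
```

Emit:
carry_out --commands '[[1,[0,0,0],[0,0,0]],[1,[0,0,0],[0,0,0]]]'

```text
time_s: 8.55
ee_pos: [0.5696, -0.202, 0.3645]
eef_rot: [3.142, -0.0, 1.729]
force: [-0.3, 0.4, -0.8]
grip_width: 0.0097
grip_force: 40.0
```

Run:
```python
from h import *
import pickle
o=ctrl.get_obs(); p=o["ee_pos"]; y=o["eef_rot"][2]; print(o["time_s"],p,o["eef_rot"],o["force"])
D={}
for c in("scene","side","wrist"):
  D[c]=ctrl.camera(c); D[c]["fish"]=c=="wrist"
  for t in ("keyhole_pattern_center","slot_top","stud"): print(c,t,[(np.round(r["at"],4).tolist(),round(r["score"],2)) for r in ctrl.place_of(t,c)][:2])
pickle.dump(D,open("D.pkl","wb"))
# predicted board model overlay
S=np.array([.5108,-.211,.14]); f=np.radians(9); x=np.array([np.cos(f),np.sin(f),0]); yy=np.array([-x[1],x[0],0])
out=[]
for c in D:
  im=cv2.resize(D[c]["img"],None,fx=3,fy=3,interpolation=cv2.INTER_CUBIC)
  def L(P,col=(0,0,255)):
    q=np.int32(proj(D[c],P)*3+1); cv2.polylines(im,[q.reshape(-1,1,2)],False,col,1)
  z=np.array([0,0,.014])
  L([S+z-x*a+yy*b for a,b in((.012,.09),(.012,-.09),(.030,-.09),(.030,.09),(.012,.09))])
  L([S-x*.012,S+x*.018],(0,255,0))
  t=np.linspace(0,2*np.pi,40); L([S+x*.018+.014*(yy*np.cos(a)+[0,0,np.sin(a)]) for a in t],(255,0,0))
  u,v=np.int32(proj(D[c],[S])[0]*3)
  u0,v0=max(u-200,0),max(v-150,0); k=im[v0:v0+300,u0:u0+400]; print(c,u/3,v/3,k.shape)
  g=np.zeros((300,400,3),np.uint8); g[:k.shape[0],:k.shape[1]]=k; out.append(g)
g=cv2.resize(D["wrist"]["img"],(400,300)); out.append(g)
cv2.imwrite("pics/st.png",np.vstack([np.hstack(out[:2]),np.hstack(out[2:])]))
```

```text
8.55 [ 0.56955752 -0.2020309   0.36445159] [ 3.14158821e+00 -2.20607275e-04  1.72928890e+00] [-0.28516299  0.37408668 -0.77666982]
scene keyhole_pattern_center [([0.5693, -0.2018, 0.3056], 0.91)]
scene slot_top [([0.5712, -0.1999, 0.3352], 0.85)]
scene stud []
side keyhole_pattern_center [([0.5728, -0.2022, 0.307], 0.81)]
side slot_top [([0.5695, -0.1998, 0.3325], 0.85)]
side stud [([0.5112, -0.2127, 0.1401], 0.96)]
wrist keyhole_pattern_center []
wrist slot_top []
wrist stud [([0.5107, -0.2063, 0.1361], 0.87)]
scene 192.0 178.33333333333334 (300, 400, 3)
side 320.0 161.66666666666666 (300, 400, 3)
wrist 214.66666666666666 164.0 (300, 400, 3)
```

View pics/st.png

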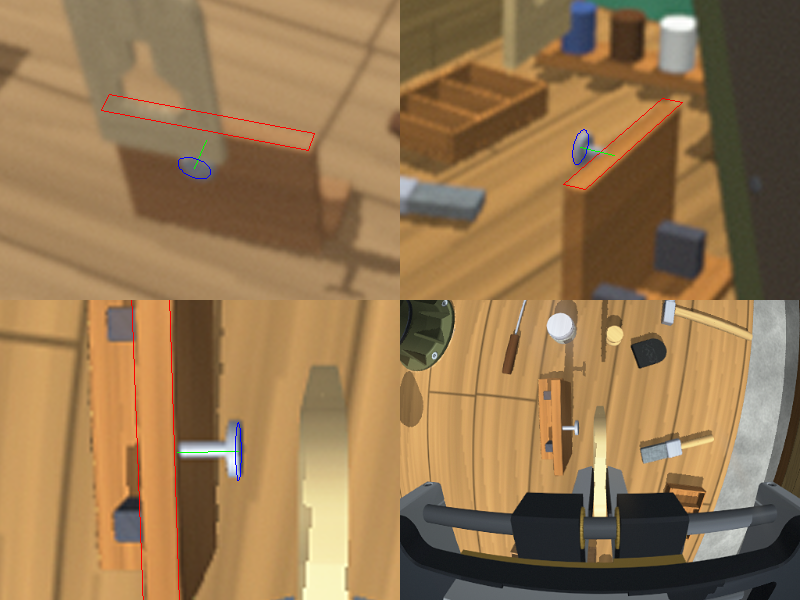

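The wrist view shows the stud model lying on the real stud (shank row within 1 px, head about 1 px short) and the plate in front of it, parallel to the board. I'll lower it to bring the opening level with the stud, then check.

Emit:
carry_out --commands '[[1,[0,0,25],[0,0,0]],[1,[0,0,40],[0,0,0]],[1,[0,0,40],[0,0,0]],[1,[0,0,27],[0,0,0]],[1,[0,0,10],[0,0,0]],[1,[0,0,0],[0,0,0]],[1,[0,0,0],[0,0,0]]]'

```text
time_s: 10.02
ee_pos: [0.57, -0.2028, 0.2238]
eef_rot: [3.14, 0.001, 1.729]
force: [0.1, -1.2, -0.6]
grip_width: 0.0095
grip_force: 40.0
```

Run:
```python
from h import *
o=ctrl.get_obs(); p=o["ee_pos"]; print(o["time_s"],p,o["eef_rot"],o["force"])
S=np.array([.510,-.2105,.14]); f=np.radians(9); x=np.array([np.cos(f),np.sin(f),0]); yy=np.array([-x[1],x[0],0])
print("rel",(p-S)@x,(p-S)@yy)
out=[]
Pc=np.array([p[0],p[1],p[2]-.0585])
for c in("scene","side"):
  d=ctrl.camera(c)
  for t in ("keyhole_pattern_center","slot_top","stud"): print(c,t,[(np.round(r["at"],4).tolist(),round(r["score"],2)) for r in ctrl.place_of(t,c)][:2])
  im=cv2.resize(d["img"],None,fx=4,fy=4,interpolation=cv2.INTER_CUBIC)
  def L(P,col=(0,0,255)):
    q=np.int32(proj(d,P)*4+1.5); cv2.polylines(im,[q.reshape(-1,1,2)],False,col,1)
  a=.024;b=a*np.tan(np.pi/8)
  # plate face towards the camera: outer face (+x)
  fx=.005
  oct=[(-b,-a),(b,-a),(a,-b),(a,b),(.008,a+b-.008),(.008,.056),(-.008,.056),(-.008,a+b-.008),(-a,b),(-a,-b),(-b,-a)]
  L([Pc+x*fx+yy*u+np.array([0,0,v-.024]) for u,v in oct])
  L([S-x*.012,S+x*.018],(0,255,0))
  u,v=np.int32(proj(d,[Pc])[0]*4); u0,v0=max(u-200,0),max(v-300,0); g=np.zeros((600,400,3),np.uint8); k=im[v0:v0+600,u0:u0+400]; g[:k.shape[0],:k.shape[1]]=k; out.append(g)
cv2.imwrite("pics/ins.png",np.hstack(out))
```

```text
10.025 [ 0.57002842 -0.20282769  0.22384054] [3.13989530e+00 1.06876964e-03 1.72879127e+00] [ 0.12657239 -1.23172269 -0.64491987]
rel 0.06048958622456209 -0.0018126657396273617
scene keyhole_pattern_center [([0.5692, -0.2035, 0.164], 0.77)]
scene slot_top [([0.5687, -0.2004, 0.1974], 0.56)]
scene stud [([0.5147, -0.2088, 0.138], 0.64)]
side keyhole_pattern_center [([0.5698, -0.2032, 0.1667], 0.8), ([0.5123, -0.2128, 0.1425], 0.43)]
side slot_top [([0.5702, -0.2037, 0.1953], 0.76)]
side stud [([0.5114, -0.2129, 0.1445], 0.57)]
```

View pics/ins.png

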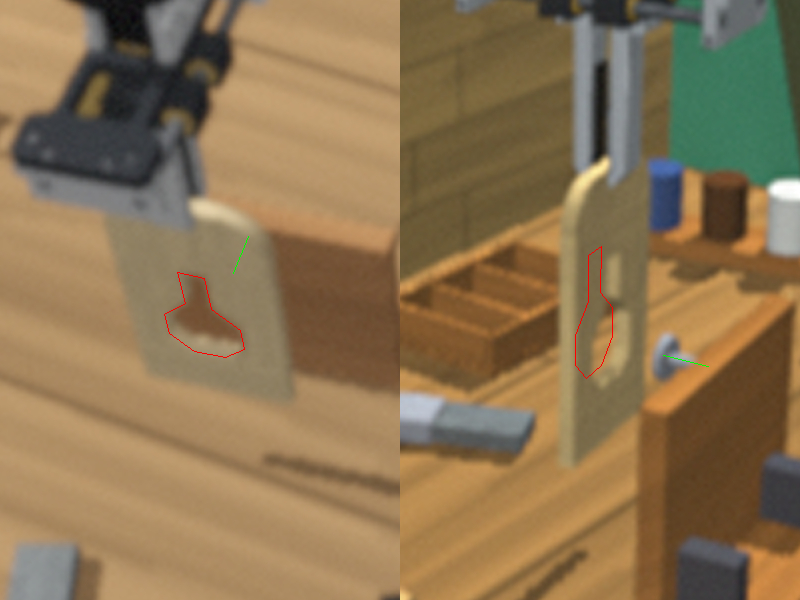

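Scene overlay: the real opening is at about (203,315), on the model outline. The side view agrees once I account for it showing the inner face. I'll slide it over the head.

Emit:
carry_out --commands '[[1,[1.5,-10,1],[0,0,0]],[1,[0,-10,0],[0,0,0]],[1,[0,-10,0],[0,0,0]],[1,[0,-10,0],[0,0,0]],[1,[0,-8,0],[0,0,0]],[1,[0,-6,0],[0,0,0]],[1,[0,-6,0],[0,0,0]],[1,[0,0,0],[0,0,0]],[1,[0,0,0],[0,0,0]]]'

```text
time_s: 11.55
ee_pos: [0.5102, -0.2106, 0.2214]
eef_rot: [3.142, -0.0, 1.729]
force: [0.2, -0.2, -1.7]
grip_width: 0.0094
grip_force: 40.0
```

Run:
```python
from h import *
o=ctrl.get_obs(); p=o["ee_pos"]; print(o["time_s"],p,o["eef_rot"],o["force"],o["moment"])
S=np.array([.510,-.2105,.14]); f=np.radians(9); x=np.array([np.cos(f),np.sin(f),0]); yy=np.array([-x[1],x[0],0])
print("rel",(p-S)@x,(p-S)@yy)
out=[]
for c in("scene","wrist"):
  d=ctrl.camera(c); d["fish"]=c=="wrist"
  im=cv2.resize(d["img"],None,fx=4,fy=4,interpolation=cv2.INTER_CUBIC)
  u,v=np.int32(proj(d,[S])[0]*4); u0,v0=max(u-200,0),max(v-250,0); g=np.zeros((500,400,3),np.uint8); k=im[v0:v0+500,u0:u0+400]; g[:k.shape[0],:k.shape[1]]=k; out.append(g)
cv2.imwrite("pics/in2.png",np.hstack(out))
```

```text
11.55 [ 0.510222   -0.21055615  0.2213885 ] [ 3.14158856e+00 -3.81985160e-05  1.72886534e+00] [ 0.22274269 -0.18582501 -1.68807071] [-0.02232202 -0.08663751  0.061573  ]
rel 0.00021047904736660734 -9.018484715007829e-05
```

View pics/in2.png

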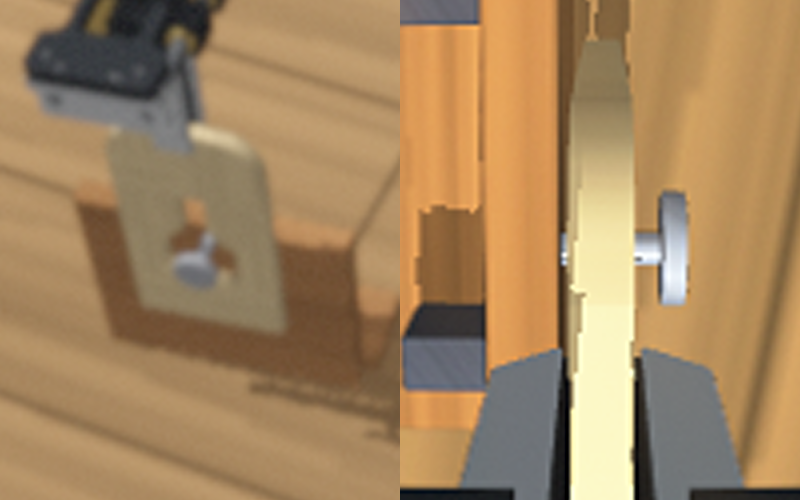

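The stud head is through the opening (head at about 195,267 on the left) and clear outside the plate. The plate sits in the gap, so I'll lower it.

Emit:
carry_out --commands '[[1,[0,0,8],[0,0,0]],[1,[0,0,10],[0,0,0]],[1,[0,0,10],[0,0,0]],[1,[0,0,10],[0,0,0]],[1,[0,0,7],[0,0,0]],[1,[0,0,3],[0,0,0]],[1,[0,0,0],[0,0,0]]]'

```text
time_s: 12.52
ee_pos: [0.5101, -0.2106, 0.1734]
eef_rot: [-3.142, -0.0, 1.729]
force: [0.1, 0.3, -0.1]
grip_width: 0.0092
grip_force: 40.0
```

Emit:
carry_out --commands '[[1,[0,0,1],[0,0,0]],[1,[0,0,1],[0,0,0]],[1,[0,0,0],[0,0,0]]]'

```text
time_s: 12.9
ee_pos: [0.5101, -0.2106, 0.1715]
eef_rot: [3.142, 0.0, 1.729]
force: [0.3, -0.4, -1.0]
grip_width: 0.0098
grip_force: 40.0
```

Emit:
carry_out --commands '[[1,[0,0,1],[0,0,0]],[1,[0,0,0.5],[0,0,0]],[1,[0,0,0],[0,0,0]]]'

```text
time_s: 13.28
ee_pos: [0.5102, -0.2107, 0.1702]
eef_rot: [3.141, 0.0, 1.729]
force: [-0.1, -0.1, 3.1]
grip_width: 0.0093
grip_force: 40.0
```

Emit:
carry_out --commands '[[1,[0,0,0.5],[0,0,0]],[1,[0,0,0.5],[0,0,0]],[1,[0,0,0],[0,0,0]]]'

```text
time_s: 13.65
ee_pos: [0.5105, -0.2108, 0.1701]
eef_rot: [3.14, 0.001, 1.729]
force: [-1.4, -0.1, 10.2]
grip_width: 0.0099
grip_force: 40.0
```

Contact is at the expected height (TCP z 0.170, 10 N upward). I'll ease off 0.8 mm, release and retreat upward.

Emit:
carry_out --commands '[[1,[0,0,-0.8],[0,0,0]],[1,[0,0,0],[0,0,0]],[0.6,[0,0,0],[0,0,0]],[0.6,[0,0,0],[0,0,0]],[0.6,[0,0,0],[0,0,0]],[0.6,[0,0,0],[0,0,0]],[0.6,[0,0,0],[0,0,0]],[0.6,[0,0,0],[0,0,0]],[0.6,[0,0,0],[0,0,0]]]' --squeeze 10

```text
time_s: 14.78
ee_pos: [0.5101, -0.2106, 0.1697]
eef_rot: [-3.142, -0.0, 1.729]
force: [0.1, -0.7, 0.6]
grip_width: 0.0377
grip_force: 0.0
```

Emit:
carry_out --commands '[[0.6,[0,0,-10],[0,0,0]],[0.6,[0,0,-20],[0,0,0]],[0.6,[0,0,-40],[0,0,0]],[0.6,[0,0,-50],[0,0,0]],[0.6,[0,0,-30],[0,0,0]],[0.6,[0,0,0],[0,0,0]],[0.6,[0,0,0],[0,0,0]]]'

```text
time_s: 15.65
ee_pos: [0.5099, -0.2105, 0.3189]
eef_rot: [-3.141, -0.001, 1.729]
force: [0.0, 0.4, -0.8]
grip_width: 0.0376
grip_force: 0.0
```

Run:
```python
from h import *
o=ctrl.get_obs(); print(o["time_s"],o["ee_pos"],o["force"])
S=np.array([.510,-.2105,.14])
out=[]
for c in("scene","side"):
  d=ctrl.camera(c)
  for t in ("keyhole_pattern_center","slot_top","plain_pattern_center"): print(c,t,[(np.round(r["at"],4).tolist(),round(r["score"],2)) for r in ctrl.place_of(t,c)][:2])
  im=cv2.resize(d["img"],None,fx=4,fy=4,interpolation=cv2.INTER_CUBIC)
  u,v=np.int32(proj(d,[S])[0]*4); u0,v0=max(u-200,0),max(v-250,0); out.append(im[v0:v0+500,u0:u0+400])
cv2.imwrite("pics/fin.png",np.hstack(out))
```

```text
15.65 [ 0.50986413 -0.21047239  0.3189468 ] [ 0.04501617  0.37710512 -0.81149997]
scene keyhole_pattern_center [([0.5082, -0.2084, 0.1116], 0.81)]
scene slot_top [([0.5106, -0.2075, 0.1435], 0.55)]
scene plain_pattern_center [([0.5375, 0.1908, 0.1003], 0.83)]
side keyhole_pattern_center [([0.5135, -0.2088, 0.1133], 0.93)]
side slot_top [([0.5076, -0.2119, 0.1381], 0.78)]
side plain_pattern_center [([0.5394, 0.1928, 0.1035], 0.84), ([0.5078, -0.2136, 0.1428], 0.7)]
```

View pics/fin.png

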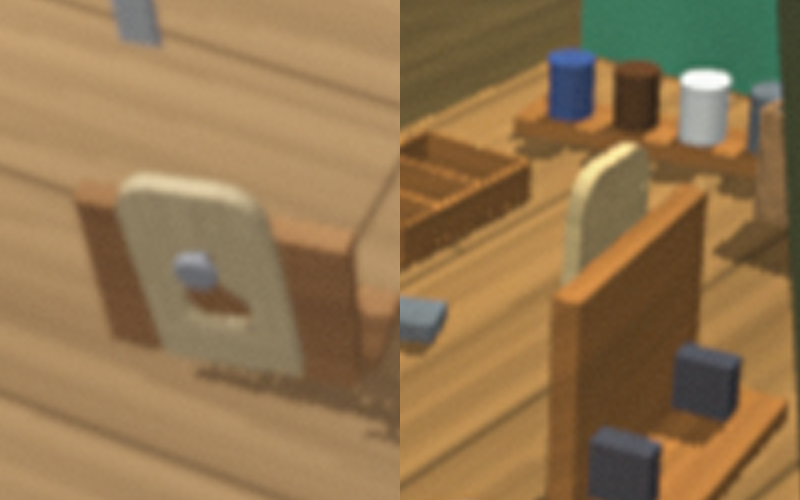

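The pattern hangs upright. The stud head (195,270) covers the slot above the octagon, its centre is at z of about 0.112 (home), and the plain pattern is still in the rack.

```bash
python3 -c "
from station import ctrl
print(ctrl.hand_in())"
```

```text
the job is handed in; nothing more can be done
None
```

The keyhole pattern hangs fully home and upright on the stud, released, with its slot behind the head; the plain pattern is still standing in the rack, and the job was handed in at about 16 s (no verdict was returned).

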